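Snap the cake carrier shut along its rim

ROBOT

A 7-joint arm with a two-finger parallel gripper is mounted at the origin on a cart in front of the work surface, level with it; the furniture and walls round the work are solid. World frame = base frame: x ahead of the robot, y to its left, z up, the work surface at z = 0. Lengths are in m, angles in rad, forces in N, time in s.
With the tool pointing down it reaches from about 0.35 to 0.9 m from the base axis. Payload 8.1 kg.
Tool frame: the origin (TCP) lies on the centre line of the jaws, within the pads' length; the fingertips stand 14 mm ahead of it and the grasp point (between the pads) lies 5 mm behind it (arm.tip_reach is the distance from the TCP to the fingertips, in m); z points along the fingers, y is the direction in which the jaws open and shut (so a half turn about z gives the same grasp; the last joint's range is limited). The gripper opens to 92 mm and grips with 3 to 60 N. Pads are 19 mm wide; open, the fingers measure 130 mm over their backs; the gripper's body (75 mm by 190 mm) begins 47 mm behind the grasp point.
Start: joints at [-1.217, 0.434, 0.025, 1.573, -0.012, 1.134, -0.075], TCP at [0.276, 0.561, 0.241] pointing down, gripper open.
Joint ranges: [-2.62, 2.62], [-0.44, 2.09], [-1.27, 1.32], [0.08, 2.57], [-1.32, 4.46], [0.12, 2], [-2.74, 2.74]. Speed limits (rad/s): [2.22, 2.22, 3.01, 3.01, 3.14, 3.14, 3.14].

INTERFACE

Orientations are given as a rotation vector (axis times angle).
In Python, from cell import sensors, vision, arm, nets gives the robot as it stands.
- The arm moves only by the shell command python3 -m handwheel 'ROWS' [FORCE]. ROWS is JSON, a list of rows, each an object of numbers: "tx", "ty", "tz": the shift along the tool's x, y, z in cm; "wx", "wy", "wz": the turn, a rotation vector about the tool's x, y, z in degrees; "claw": the opening, from 0 (shut) to 1 (fully open). A call has 1 to 12 rows; each row is the pose to reach, as a shift and turn from the pose commanded when the call began, along the tool's axes at that moment; what a row does not reach only later rows make up. A row lasts 1/12 s, in which the tool goes at most 41.7 mm and 7.16 degrees, less where a joint would pass 70% of its speed; a pose out of reach is approached as far as the arm can. A call with a gripper value outside its range is refused whole. The fingers move at their own pace and stop on an object; FORCE is the grip in N (left out, the last holds). Time passes only in rows, so rows that repeat a pose let the fingers close. It gives the time, the measured TCP pose, the force and the opening at its end, in the units of the state.
- sensors.observe(): the state, without advancing time (a new reading comes with each control period).
- vision.get_image(name): name is "scene" or "top" or "wrist"; returns (picture, depth): 480x640x3 uint8, blue, green, red; 480x640 float32, m along the optical axis (not along the pixel's ray), 0 where there is no reading.
- vision.camera_model(name): a dict with "K" (3x3 intrinsics, pixels), "k1" (the pictures are not rectified: a ray, as slopes to the right and down, at radius r is drawn at 1 + k1 r^2 times it, then the intrinsics apply), "xyz" and "attitude" of the camera in the world; the wrist camera has in their place "hand_eye" (4x4, takes a point from camera to tool coordinates, whose origin is the TCP and whose axes are the flange's). Camera axes: x right, y down, z forward; pixel columns grow to the right and rows downward; lengths in m; the calibration is good to about 2 mm. A picture is of the moment at which its call begins: read the wrist's pose just before it. camera_model takes no time and is no camera call.
- arm.sign_off(): hands the job in, once; it reports no verdict.
Trained networks look in the newest picture that a camera, given by its name, has taken for a name from the list of things; names that differ only in an ending like _2 or _b are one class to them, and where a whole thing is asked for, a point or a joint stands for the part that bears it (a point fixed in the world has none). Each returns a list of dicts, best first, with "score" (0 to 1); they miss things now and then, are a little off and sometimes report something else, mostly with a low value. They report only what shows in the picture. A call takes as long as a camera call. They do not tell look-alikes from the thing itself.
- nets.cut_out(label, camera): "region" (480x640 bool, what is visible of it) and "uv" ([column, row] in pixels, amid what is visible of it).
The state is a dict: "clock": time; "joints": joint angles; "dq": joint speeds; "joint_efforts": joint torques, N m; "position": TCP position; "ee_rot": TCP orientation; "force": force on the tool from outside, world axes, zero at the start; "ft_torque": the same for the moment, N m; "width": opening from 0.0 (shut) to 1.0 (fully open).
Only numpy, scipy, OpenCV 4.12 (cv2) and the standard library are available. Lean on these libraries where they do the work, as an engineer would, in place of code of your own. Each camera call takes 0.05 s, during which the arm holds its last target.

TASK

Snap the lid of the round cake carrier shut: with your fingertips, press lightly along the arc of snap studs in one pass, beginning at the stud next to the flat tab and going stud by stud to the far end, so that every stud goes home, and do not lift the fingertips away from the row on the way. Do not shove or lift the carrier, and leave the moon cake on its lid and everything else on the table where it is; then take your hand away.

Things in the scene. Friction and masses are not known exactly. Their poses are not given: they have to be found in the camera images.
- carrier: round grey plastic cake carrier, 256 mm across, 60 mm high to the lid, 2.5 kg, loose, at any heading. Origin: centre of its underside, z up. Six snap studs form an arc on the lid, 100 mm from its axis, 30 degrees (52 mm) apart, at -75 to +75 degrees from its x axis (stud 1 at -75, counter-clockwise from above). Hinge with steel pin on the rim at 180 degrees, flat tab at -112 degrees
- tab (a point): outer end of the top of the flat tab (34 mm wide, 6 mm thick, sticking out about 28 mm beyond the lid's rim, top 56 mm above the table); the only tab on the carrier. It marks the end of the row at which to begin
- stud_1_top (a point): crown of snap stud 1 (the stud nearest the tab, first), counted from the tab: round white stud 40 mm across with an 8 mm high domed cap, in a fixed grey collar 48 mm across, collar top 66 mm above the table. Crown 82 mm above the table when up, 74 mm when home; this point moves with the stud
- stud_1 (a joint): how far stud 1 is pressed down, m: 0 to 0.001 = up, 0.008 = home against its stop, only the dome showing above the collar. Friction about 2.5 N, no spring: stays where pushed. A shut fingertip sliding across at about the height of the sunk crowns rides over each dome and presses it in
- stud_2_top (a point): crown of snap stud 2, counted from the tab: round white stud 40 mm across with an 8 mm high domed cap, in a fixed grey collar 48 mm across, collar top 66 mm above the table. Crown 82 mm above the table when up, 74 mm when home; this point moves with the stud
- stud_2 (a joint): how far stud 2 is pressed down, m: 0 to 0.001 = up, 0.008 = home against its stop, only the dome showing above the collar. Friction about 2.5 N, no spring: stays where pushed. A shut fingertip sliding across at about the height of the sunk crowns rides over each dome and presses it in
- stud_3_top (a point): crown of snap stud 3, counted from the tab: round white stud 40 mm across with an 8 mm high domed cap, in a fixed grey collar 48 mm across, collar top 66 mm above the table. Crown 82 mm above the table when up, 74 mm when home; this point moves with the stud
- stud_3 (a joint): how far stud 3 is pressed down, m: 0 to 0.001 = up, 0.008 = home against its stop, only the dome showing above the collar. Friction about 2.5 N, no spring: stays where pushed. A shut fingertip sliding across at about the height of the sunk crowns rides over each dome and presses it in
- stud_4_top (a point): crown of snap stud 4, counted from the tab: round white stud 40 mm across with an 8 mm high domed cap, in a fixed grey collar 48 mm across, collar top 66 mm above the table. Crown 82 mm above the table when up, 74 mm when home; this point moves with the stud
- stud_4 (a joint): how far stud 4 is pressed down, m: 0 to 0.001 = up, 0.008 = home against its stop, only the dome showing above the collar. Friction about 2.5 N, no spring: stays where pushed. A shut fingertip sliding across at about the height of the sunk crowns rides over each dome and presses it in
- stud_5_top (a point): crown of snap stud 5, counted from the tab: round white stud 40 mm across with an 8 mm high domed cap, in a fixed grey collar 48 mm across, collar top 66 mm above the table. Crown 82 mm above the table when up, 74 mm when home; this point moves with the stud
- stud_5 (a joint): how far stud 5 is pressed down, m: 0 to 0.001 = up, 0.008 = home against its stop, only the dome showing above the collar. Friction about 2.5 N, no spring: stays where pushed. A shut fingertip sliding across at about the height of the sunk crowns rides over each dome and presses it in
- stud_6_top (a point): crown of snap stud 6 (the last, farthest from the tab along the row), counted from the tab: round white stud 40 mm across with an 8 mm high domed cap, in a fixed grey collar 48 mm across, collar top 66 mm above the table. Crown 82 mm above the table when up, 74 mm when home; this point moves with the stud
- stud_6 (a joint): how far stud 6 is pressed down, m: 0 to 0.001 = up, 0.008 = home against its stop, only the dome showing above the collar. Friction about 2.5 N, no spring: stays where pushed. A shut fingertip sliding across at about the height of the sunk crowns rides over each dome and presses it in
- sample_cake: round golden moon cake, 74 mm across, 32 mm high, standing loose in the middle of the lid inside the arc of studs; origin at the centre of its underside
- press: hand press mould, white barrel with a green top handle, 69 mm across, 169 mm high, standing to the right; bystander, origin at the centre of its underside
- bench_scraper: bench scraper with wooden grip, 79 x 152 x 19 mm, to the left; bystander
- pastry_brush: pastry brush, 197 x 40 x 13 mm, to the left; bystander
- marker: marker pen, 132 x 16 x 17 mm, lying on the table to the right of the carrier; bystander
- plate: round white pattern plate, 56 mm across, 11 mm high, to the right; bystander
Things that resemble listed ones, but are neither listed nor needed, are in the scene too. Leave any pink or turquoise look-alike of the sample_cake alone.

How it is judged:
By the outcome, as a careful person would: the job done as asked, in the order asked, and still so for the second after the job is handed in, with the robot touching nothing.
It also fails if it takes over 45 s, if anything falls off the work surface, if the arm or the gripper's body presses on something with over 40 N, if the wrist force passes 120 N, or if a joint passes its speed limit or range.

## Working session

There is one attempt and no reset: what is moved stays moved. The work goes in short steps, Python scripts to look and compute and a shell command to move; the robot and the scene stay as the last step left them, time stands still between calls to the robot, and variables do not carry over. Pictures are saved under pics/ and viewed, and the job is handed in when it is done.

```bash
mkdir -p pics; ls
python3 - <<'E'
from cell import sensors, vision, arm, nets
import cv2
print(sensors.observe())
for n in ["scene","top"]:
    im,d=vision.get_image(n); cv2.imwrite(f"pics/{n}0.png",im); print(n,vision.camera_model(n))
print(arm.tip_reach)
E
```

```text
pics
{'clock': 0.0, 'joints': array([-1.21658874,  0.43520997,  0.02497344,  1.57410551, -0.01157686,
        1.1339657 , -0.07507992]), 'dq': array([-3.44239962e-04,  5.31394494e-04, -8.70916840e-04,  1.01225366e-03,
        8.36211922e-05,  2.01284377e-04,  1.30988577e-03]), 'joint_efforts': array([-4.06619874e-04, -6.67862964e+01,  9.84743088e-01, -3.14464974e+01,
       -6.06424268e-02,  4.27501439e-02,  1.75663872e-04]), 'position': array([0.27552161, 0.56045474, 0.23994978]), 'ee_rot': array([-7.11347549e-01, -3.05980169e+00,  2.40665545e-03]), 'force': array([-0.19009864, -0.11888552,  0.15497382]), 'ft_torque': array([-0.0062188 , -0.02988249, -0.03496387]), 'width': 1.001419525494575}
scene {'K': array([[454.97734421,   0.        , 327.90091559],
       [  0.        , 454.97734421, 239.14472643],
       [  0.        ,   0.        ,   1.        ]]), 'k1': -0.06907644366081732, 'xyz': array([-0.07502337, -0.67320649,  0.91545421]), 'attitude': array([-2.1480012 ,  0.82587901, -0.39024843])}
top {'K': array([[488.37445344,   0.        , 321.64903317],
       [  0.        , 488.37445344, 242.16952571],
       [  0.        ,   0.        ,   1.        ]]), 'k1': 0.010100634468595352, 'xyz': array([0.32721924, 0.03016255, 1.47673754]), 'attitude': array([-2.14133611,  2.09672572, -0.18107839])}
0.014
```

View pics/scene0.png

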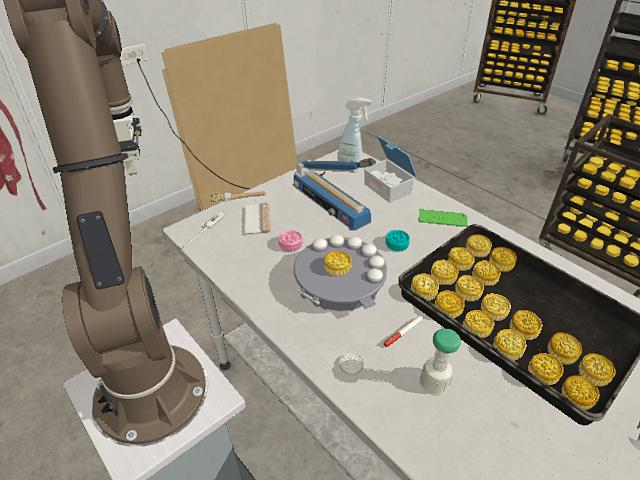

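View pics/top0.png

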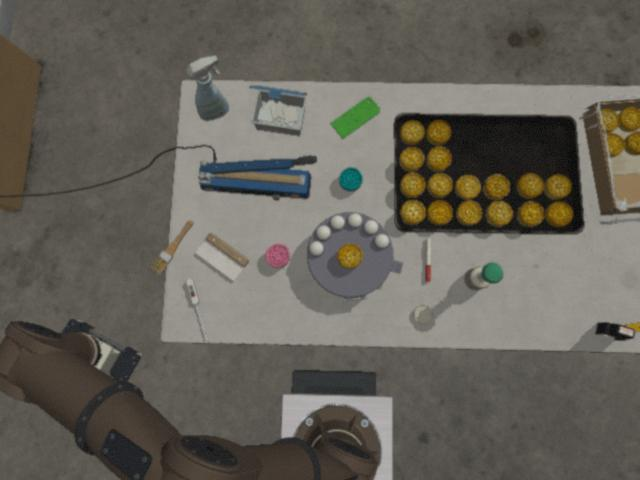

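Top view: the carrier is at about (350,255), the tab is to its right at (396,266), stud 1 is at (382,241), and the arc runs over the top to stud 6 at (316,248).

```bash
cat > h.py <<'E'
import numpy as np, cv2
from cell import sensors, vision, arm, nets
from scipy.spatial.transform import Rotation as R
from scipy.optimize import least_squares
def pose(n,st=None):
    m=vision.camera_model(n)
    if "hand_eye" in m:
        H=np.array(m["hand_eye"]); Rt=R.from_rotvec(st["ee_rot"]).as_matrix()
        return m,Rt@H[:3,:3],Rt@H[:3,3]+st["position"]
    return m,R.from_rotvec(m["attitude"]).as_matrix(),np.array(m["xyz"])
def rays(n,uv,st=None):
    m,Rc,t=pose(n,st); K=m["K"]
    uv=np.asarray(uv,float).reshape(-1,2)
    p=cv2.undistortPoints(uv.reshape(-1,1,2),K,np.array([m["k1"],0,0,0,0.])).reshape(-1,2)
    return Rc,t,np.c_[p,np.ones(len(p))]
def at_z(n,uv,z,st=None):
    Rc,t,r=rays(n,uv,st); w=r@Rc.T
    return t+w*((z-t[2])/w[:,2])[:,None]
def at_d(n,uv,d,st=None):
    Rc,t,r=rays(n,uv,st); return t+(r*np.asarray(d).reshape(-1,1))@Rc.T
def proj(n,P,st=None):
    m,Rc,t=pose(n,st); c=(np.asarray(P).reshape(-1,3)-t)@Rc
    s=c[:,:2]/c[:,2:]; s=s*(1+m["k1"]*(s**2).sum(1))[:,None]
    return s*[m["K"][0,0],m["K"][1,1]]+m["K"][:2,2]
E
python3 - <<'E'
from h import *
for n in ["top","scene"]:
    im,d=vision.get_image(n)
    for l in ["carrier","stud_1_top","sample_cake","tab"]:
        for r in nets.cut_out(l,n):
            if r["score"]<.2: continue
            u=r["uv"]; z=d[r["region"]]; print(n,l,round(r["score"],2),np.round(u,1),r["region"].sum(),at_z(n,u,.075).round(3), at_d(n,u,d[int(u[1]),int(u[0])]).round(3))
E
```

```text
top carrier 0.96 [362.4 256.7] 5436 [[ 0.547 -0.067  0.075]] [[ 0.545 -0.066  0.089]]
top stud_1_top 0.57 [383.1 242.8] 129 [[ 0.589 -0.127  0.075]] [[ 0.589 -0.127  0.077]]
top sample_cake 0.89 [350.2 256.3] 537 [[ 0.547 -0.032  0.075]] [[ 0.545 -0.031  0.088]]
top sample_cake 0.85 [350.4 181.9] 451 [[ 0.772 -0.03   0.075]] [[ 0.79  -0.032  0.019]]
top sample_cake 0.82 [276.7 255.4] 468 [[0.546 0.182 0.075]] [[0.553 0.186 0.031]]
top sample_cake 0.27 [359.4 246.8] 5555 [[ 0.576 -0.058  0.075]] [[ 0.579 -0.06   0.056]]
top tab 0.72 [363.3 264.3] 5393 [[ 0.525 -0.07   0.075]] [[ 0.527 -0.072  0.056]]
scene carrier 0.83 [342.6 275.1] 5107 [[ 0.528 -0.07   0.075]] [[ 0.536 -0.063  0.064]]
scene carrier 0.52 [374.9 275.3] 156 [[ 0.591 -0.128  0.075]] [[ 0.588 -0.13   0.078]]
scene stud_1_top 0.61 [372.7 274. ] 158 [[ 0.59  -0.12   0.075]] [[ 0.586 -0.124  0.081]]
scene sample_cake 0.9 [287.9 239. ] 477 [[0.513 0.141 0.075]] [[0.542 0.181 0.033]]
scene sample_cake 0.82 [338.1 265.2] 576 [[ 0.546 -0.035  0.075]] [[ 0.533 -0.048  0.092]]
scene sample_cake 0.57 [397.4 239.5] 452 [[ 0.746 -0.071  0.075]] [[ 0.792 -0.037  0.028]]
scene sample_cake 0.24 [374.3 274.6] 166 [[ 0.592 -0.125  0.075]] [[ 0.589 -0.127  0.079]]
scene tab 0.71 [340.9 277.8] 4829 [[ 0.518 -0.075  0.075]] [[ 0.53  -0.063  0.059]]
```

Run:
```python
from h import *
print(np.round(vision.camera_model("wrist")["hand_eye"],4), vision.camera_model("wrist")["K"][0])
im,d=vision.get_image("top")
c=im[190:310,290:420]
hsv=cv2.cvtColor(c,cv2.COLOR_BGR2HSV)
m=((hsv[...,2]>140)&(hsv[...,1]<45)).astype(np.uint8)
n,lab,st,cen=cv2.connectedComponentsWithStats(m)
for i in range(1,n):
    if 60<st[i,4]<400:
        u=cen[i]+[290,190]; print(st[i],u.round(1),at_z("top",u,.077).round(4))
cv2.imwrite("pics/c1.png",cv2.resize(np.hstack([c,cv2.cvtColor(m*255,cv2.COLOR_GRAY2BGR)]),None,fx=3,fy=3,interpolation=cv2.INTER_CUBIC))
```

```text
[[ 6.000e-04 -9.569e-01 -2.906e-01  7.890e-02]
 [ 1.000e+00  3.000e-04  1.100e-03  1.000e-03]
 [-1.000e-03 -2.906e-01  9.569e-01 -1.427e-01]
 [ 0.000e+00  0.000e+00  0.000e+00  1.000e+00]] [360.65768597   0.         320.3372811 ]
[ 60  23  12  12 110] [355.6 218.6] [[ 0.6595 -0.0464  0.077 ]]
[ 42  25  12  12 108] [337.9 220.7] [[0.6522 0.0053 0.077 ]]
[ 28  36  12  12 108] [323.9 231.1] [[0.6202 0.046  0.077 ]]
[ 87  44  12  12 109] [382.7 239.4] [[ 0.5988 -0.1259  0.077 ]]
[ 21  52  12  12 109] [316.8 247. ] [[0.5724 0.0655 0.077 ]]
[  0  99  20  21 181] [295.4 302.6] [[0.4103 0.1226 0.077 ]]
```

View pics/c1.png

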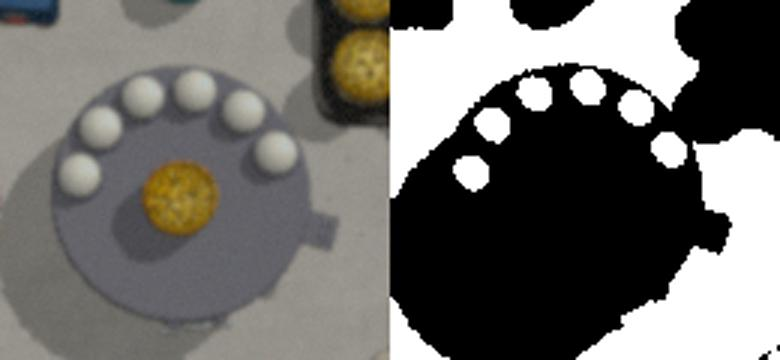

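```bash
python3 -m handwheel '[{"tx":-4,"ty":-3,"tz":-1,"wz":5,"claw":0},{"tx":-8,"ty":-6,"tz":-2,"wz":10,"claw":0},{"tx":-11,"ty":-8.4,"tz":-3,"wz":16,"claw":0},{"tx":-14,"ty":-10.7,"tz":-3,"wz":21,"claw":0},{"tx":-17,"ty":-13,"tz":-3,"wz":27,"claw":0},{"tx":-20,"ty":-15.3,"tz":-3,"wz":32,"claw":0},{"tx":-23,"ty":-17.5,"tz":-3,"wz":37,"claw":0},{"tx":-26,"ty":-19.8,"tz":-3,"wz":43,"claw":0},{"tx":-29,"ty":-22,"tz":-3,"wz":48,"claw":0},{"tx":-32,"ty":-24.4,"tz":-3,"wz":54,"claw":0},{"tx":-35,"ty":-26.7,"tz":-3,"wz":59,"claw":0},{"tx":-38,"ty":-29,"tz":-3,"wz":63.8,"claw":0}]' 10; python3 -c "
from h import *
s=sensors.observe();print(s['position'],R.from_rotvec(s['ee_rot']).as_matrix().round(3),s['joints'].round(2),s['clock'])"
```

```text
[0.27569478 0.56089757 0.24074449] [[-0.897  0.441  0.   ]
 [ 0.441  0.897  0.   ]
 [-0.     0.    -1.   ]] [-1.22  0.43  0.02  1.57 -0.01  1.13 -0.08] 0.65invalid input
```

```bash
python3 -m handwheel '[{"tx":0,"ty":0,"tz":-1,"wx":0,"wy":0,"wz":0,"claw":0}]'
```

```text
clock: 0.73
position: [0.2753, 0.56, 0.2492]
ee_rot: [-0.711, -3.06, 0.005]
force: [-1.0, -0.8, -0.5]
width: 0.965
```

```bash
python3 -m handwheel '[{"tx":-4,"ty":-3,"tz":0,"wx":0,"wy":0,"wz":5,"claw":0},{"tx":-8,"ty":-6,"tz":-2,"wx":0,"wy":0,"wz":10,"claw":0},{"tx":-11,"ty":-8.4,"tz":-2,"wx":0,"wy":0,"wz":16,"claw":0},{"tx":-14,"ty":-10.7,"tz":-2,"wx":0,"wy":0,"wz":21,"claw":0},{"tx":-17,"ty":-13,"tz":-2,"wx":0,"wy":0,"wz":27,"claw":0},{"tx":-20,"ty":-15.3,"tz":-2,"wx":0,"wy":0,"wz":32,"claw":0},{"tx":-23,"ty":-17.5,"tz":-2,"wx":0,"wy":0,"wz":37,"claw":0},{"tx":-26,"ty":-19.8,"tz":-2,"wx":0,"wy":0,"wz":43,"claw":0},{"tx":-29,"ty":-22,"tz":-2,"wx":0,"wy":0,"wz":48,"claw":0},{"tx":-32,"ty":-24.4,"tz":-2,"wx":0,"wy":0,"wz":54,"claw":0},{"tx":-35,"ty":-26.7,"tz":-2,"wx":0,"wy":0,"wz":59,"claw":0},{"tx":-38,"ty":-29,"tz":-2,"wx":0,"wy":0,"wz":63.8,"claw":0}]' 10; python3 -c "
from h import *
s=sensors.observe();print(s['position'],R.from_rotvec(s['ee_rot']).as_matrix().round(3),s['joints'].round(2),s['clock'])"
```

```text
clock: 1.73
position: [0.4895, 0.1314, 0.2719]
ee_rot: [2.226, 2.217, 0.003]
force: [0.5, 0.0, 0.7]
width: 0.104
[0.48950007 0.13137701 0.27188092] [[ 0.004  1.     0.001]
 [ 1.    -0.004  0.001]
 [ 0.001  0.001 -1.   ]] [-0.72  0.21  0.43  1.84 -0.1   1.11 -0.26] 1.7333
```

```bash
python3 -m handwheel '[{"tx":-4,"ty":2.2,"tz":0,"wx":0,"wy":0,"wz":0,"claw":0},{"tx":-8,"ty":4.5,"tz":0,"wx":0,"wy":0,"wz":0,"claw":0},{"tx":-11,"ty":6.5,"tz":0,"wx":0,"wy":0,"wz":0,"claw":0},{"tx":-13,"ty":8,"tz":0,"wx":0,"wy":0,"wz":0,"claw":0},{"tx":-13,"ty":8,"tz":0,"wx":0,"wy":0,"wz":0,"claw":0},{"tx":-13,"ty":8,"tz":0,"wx":0,"wy":0,"wz":0,"claw":0},{"tx":-13,"ty":8,"tz":0,"wx":0,"wy":0,"wz":0,"claw":0}]'; python3 -c "
from h import *
s=sensors.observe();np.save('s1.npy',s,allow_pickle=True);im,d=vision.get_image('wrist');cv2.imwrite('pics/w1.png',im);np.save('d1.npy',d);print(s['joints'].round(2),s['dq'].round(3))"
```

```text
clock: 2.32
position: [0.5687, 0.0038, 0.271]
ee_rot: [-2.22, -2.222, -0.001]
force: [-0.4, 0.9, -0.2]
width: 0.007
[-0.47  0.33  0.5   1.7  -0.17  1.15  0.08] [-0.023 -0.009 -0.013  0.013 -0.    -0.002 -0.001]
```

View pics/w1.png

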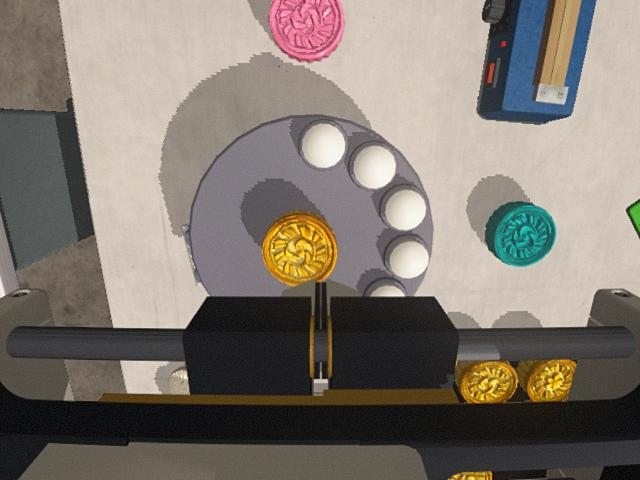

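```bash
python3 -m handwheel '[{"tx":-4,"ty":0,"tz":0,"wx":0,"wy":0,"wz":0,"claw":0},{"tx":-8,"ty":0,"tz":0,"wx":0,"wy":0,"wz":0,"claw":0},{"tx":-11,"ty":0,"tz":0,"wx":0,"wy":0,"wz":0,"claw":0},{"tx":-12,"ty":0,"tz":0,"wx":0,"wy":0,"wz":0,"claw":0},{"tx":-12,"ty":0,"tz":0,"wx":0,"wy":0,"wz":0,"claw":0},{"tx":-12,"ty":0,"tz":0,"wx":0,"wy":0,"wz":0,"claw":0},{"tx":-12,"ty":0,"tz":0,"wx":0,"wy":0,"wz":0,"claw":0}]'; python3 -c "
from h import *
s=sensors.observe();np.save('s2.npy',s,allow_pickle=True);im,d=vision.get_image('wrist');cv2.imwrite('pics/w2.png',im);np.save('d2.npy',d);print(s['joints'].round(2),s['dq'].round(3))"
```

```text
clock: 2.95
position: [0.5691, -0.1142, 0.2707]
ee_rot: [-2.217, -2.225, -0.002]
force: [0.8, 0.2, -0.6]
width: 0.005
[-0.28  0.36  0.53  1.67 -0.2   1.16  0.31] [-0.008  0.001 -0.    -0.001  0.001 -0.001  0.004]
```

View pics/w2.png

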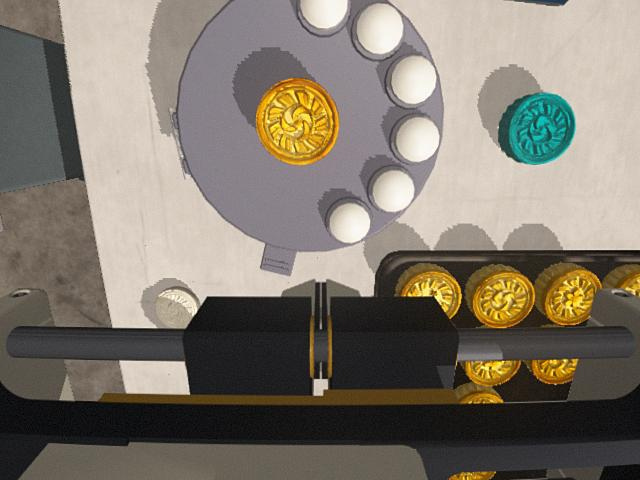

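```bash
cat > fit.py <<'E'
from h import *
def blobs(im):
    hsv=cv2.cvtColor(im,cv2.COLOR_BGR2HSV)
    m=((hsv[...,2]>175)&(hsv[...,1]<40)).astype(np.uint8)
    m=cv2.morphologyEx(m,cv2.MORPH_OPEN,np.ones((3,3)))
    return m
a=np.linspace(0,2*np.pi,24,endpoint=False)
def studpts(sink=0):
    P=[]
    for r in [0,5,10,15,18,20]:
        z=.082-sink-(29-np.sqrt(29**2-r*r))*1e-3
        P.append(np.c_[r*1e-3*np.cos(a),r*1e-3*np.sin(a),np.full(24,z)])
    P.append(np.c_[.02*np.cos(a),.02*np.sin(a),np.full(24,max(.066,.074-sink-.006))])
    return np.vstack(P)
SP=studpts()
def centers(p):
    th=p[2]+np.radians(np.arange(-75,76,30))
    return np.c_[p[0]+.1*np.cos(th),p[1]+.1*np.sin(th)]
def hull(n,c,s,SP=SP):
    return cv2.convexHull(proj(n,SP+[c[0],c[1],0],s).astype(np.float32))
def cen(h):
    M=cv2.moments(h); return np.array([M["m10"]/M["m00"],M["m01"]/M["m00"]])
E
python3 - <<'E'
from fit import *
for k,(img,sf,n) in enumerate([("pics/w1.png","s1.npy","wrist"),("pics/w2.png","s2.npy","wrist"),("pics/top0.png",None,"top")]):
    im=cv2.imread(img); s=np.load(sf,allow_pickle=True).item() if sf else None
    m=blobs(im)if n=="wrist" else ((cv2.cvtColor(im,cv2.COLOR_BGR2HSV)[...,2]>140)&(cv2.cvtColor(im,cv2.COLOR_BGR2HSV)[...,1]<45)).astype(np.uint8)
    N,lab,st,ce=cv2.connectedComponentsWithStats(m)
    p=np.array([.56,-.03,.28])
    for it in range(6):
        C=centers(p); obs=[];idx=[]
        for i in range(6):
            e=cen(hull(n,C[i],s))
            if n=="wrist":
                g=[j for j in range(1,N) if 1000<st[j,4]<2600 and abs(st[j,2]-st[j,3])<12 and st[j,1]>0 and st[j,1]+st[j,3]<285]
            else: g=[j for j in range(1,N) if 80<st[j,4]<250]
            j=min(g,key=lambda j:np.hypot(*(ce[j]-e)))
            lim=60 if it<2 else 12
            if n=="top":lim/=2
            if np.hypot(*(ce[j]-e))<lim: obs.append(ce[j]);idx.append(i)
        f=lambda q:np.concatenate([cen(hull(n,centers(q)[i],s))-o for i,o in zip(idx,obs)])
        r=least_squares(f,p,x_scale=[.01,.01,.1],diff_step=1e-3); p=r.x
    print(img,[i+1 for i in idx],p[:2].round(4),np.degrees(p[2]).round(2),"res px",r.fun.round(1))
    o=im.copy()
    for i in range(6): cv2.polylines(o,[hull(n,centers(p)[i],s).astype(int)],True,(0,0,255),1)
    cv2.imwrite(f"pics/fit{k}.png",o)
    if n=="wrist":
        d=np.load(f"d{k+1}.npy")
        for i in idx:
            M=np.zeros(d.shape,np.uint8); cv2.fillConvexPoly(M,hull(n,centers(p)[i],s).astype(int),1)
            v,u=np.nonzero((M>0)&(d>0)); X=at_d(n,np.c_[u,v],d[v,u],s); print(i+1,"topz",np.percentile(X[:,2],97).round(4), end=" ")
            M=X[:,2]>np.percentile(X[:,2],70); print(X[M,:2].mean(0).round(4),centers(p)[i].round(4))
    np.save(f"p{k}.npy",p)
E
```

```text
pics/w1.png [4, 5, 6] [ 0.5597 -0.0296] 7.85 res px [-0.1 -0.1  0.1  0.1 -0.   0. ]
4 topz 0.08 [0.6505 0.0105] [0.6518 0.0093]
5 topz 0.08 [0.6198 0.0509] [0.6201 0.0501]
6 topz 0.0809 [0.5713 0.0699] [0.5721 0.0696]
pics/w2.png [1, 3, 4, 5] [ 0.5596 -0.0295] 7.91 res px [ 0.1 -0.1 -0.1  0.  -0.   0.1  0.  -0. ]
1 topz 0.0799 [ 0.5978 -0.1203] [ 0.5985 -0.1216]
3 topz 0.0806 [ 0.6577 -0.0413] [ 0.6588 -0.0418]
4 topz 0.0803 [0.6507 0.0097] [0.6517 0.0094]
5 topz 0.08 [0.6189 0.0499] [0.6199 0.0503]
pics/top0.png [1, 4, 5, 6] [ 0.5612 -0.0337] 7.87 res px [-0.1 -0.   0.   0.2  0.  -0.1  0.1 -0. ]
```

View pics/fit1.png

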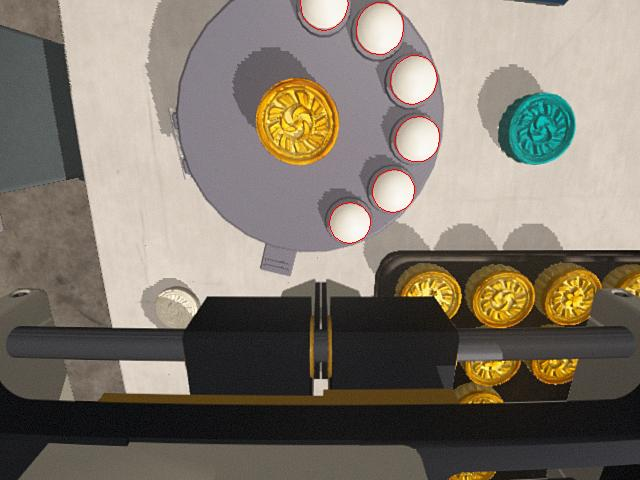

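Only studs 1, 3, 4 and 5 were used in this view, but the fit outlines sit on all six white domes (residuals about 0.1 px). Carrier centre is (0.5597, -0.030), heading 7.9°. Stud 1 is at pixel (349,221), next to the tab at (278,258). Next I move to above stud 1.

```bash
python3 -m handwheel '[{"tx":-0.8,"ty":1.5,"tz":2,"wx":0,"wy":0,"wz":0,"claw":0},{"tx":-0.8,"ty":2.9,"tz":5,"wx":0,"wy":0,"wz":0,"claw":0},{"tx":-0.8,"ty":2.9,"tz":8,"wx":0,"wy":0,"wz":0,"claw":0},{"tx":-0.8,"ty":2.9,"tz":11,"wx":0,"wy":0,"wz":0,"claw":0},{"tx":-0.8,"ty":2.9,"tz":13.5,"wx":0,"wy":0,"wz":0,"claw":0},{"tx":-0.8,"ty":2.9,"tz":15.2,"wx":0,"wy":0,"wz":0,"claw":0},{"tx":-0.8,"ty":2.9,"tz":16,"wx":0,"wy":0,"wz":0,"claw":0},{"tx":-0.8,"ty":2.9,"tz":16,"wx":0,"wy":0,"wz":0,"claw":0},{"tx":-0.8,"ty":2.9,"tz":16,"wx":0,"wy":0,"wz":0,"claw":0},{"tx":-0.8,"ty":2.9,"tz":16,"wx":0,"wy":0,"wz":0,"claw":0}]'; python3 -c "
from h import *
P=[]
for i in range(3):
  im,d=vision.get_image('wrist');s=sensors.observe();P.append(np.r_[s['position'],s['force']])
print(np.round(P,4));print(R.from_rotvec(s['ee_rot']).as_matrix().round(4))
cv2.imwrite('pics/w3.png',im)"
```

```text
clock: 3.83
position: [0.5989, -0.1246, 0.1121]
ee_rot: [2.219, 2.222, 0.002]
force: [0.6, 0.6, 0.3]
width: 0.006
[[ 0.5989 -0.1248  0.1122 -0.3148 -0.3429  0.0412]
 [ 0.5988 -0.1248  0.1122 -0.2752  0.7215 -0.0084]
 [ 0.5987 -0.1249  0.112   0.576   0.0935 -0.2435]]
[[-6.0e-04  1.0e+00  2.2e-03]
 [ 1.0e+00  6.0e-04 -0.0e+00]
 [-1.0e-04  2.2e-03 -1.0e+00]]
```

View pics/w3.png

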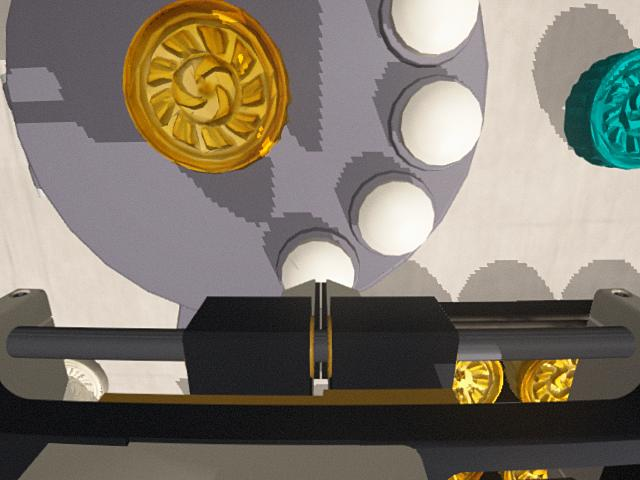

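Fingertips are over stud 1 (dome at (318,270)). I'll shift 2.5 mm in y and descend slowly.

```bash
python3 -m handwheel '[{"tx":0.25,"ty":0,"tz":0.5,"wx":0,"wy":0,"wz":0,"claw":0},{"tx":0.25,"ty":0,"tz":1.0,"wx":0,"wy":0,"wz":0,"claw":0},{"tx":0.25,"ty":0,"tz":1.3,"wx":0,"wy":0,"wz":0,"claw":0},{"tx":0.25,"ty":0,"tz":1.5,"wx":0,"wy":0,"wz":0,"claw":0},{"tx":0.25,"ty":0,"tz":1.7,"wx":0,"wy":0,"wz":0,"claw":0},{"tx":0.25,"ty":0,"tz":1.85,"wx":0,"wy":0,"wz":0,"claw":0},{"tx":0.25,"ty":0,"tz":2.0,"wx":0,"wy":0,"wz":0,"claw":0},{"tx":0.25,"ty":0,"tz":2.1,"wx":0,"wy":0,"wz":0,"claw":0},{"tx":0.25,"ty":0,"tz":2.2,"wx":0,"wy":0,"wz":0,"claw":0}]'; python3 -c "
from h import *
s=sensors.observe();print(s['position'],s['force'])"
```

```text
clock: 4.73
position: [0.5979, -0.1225, 0.0887]
ee_rot: [2.221, 2.222, 0.0]
force: [-0.6, 1.5, 1.4]
width: 0.001
[ 0.5979172  -0.122456    0.08870934] [-0.56754427  1.47945972  1.3882335 ]
```

```bash
python3 -m handwheel '[{"tx":0,"ty":0.05,"tz":0.02,"wx":0,"wy":0,"wz":0,"claw":0},{"tx":0,"ty":0.05,"tz":0.05,"wx":0,"wy":0,"wz":0,"claw":0},{"tx":0,"ty":0.05,"tz":0.05,"wx":0,"wy":0,"wz":0,"claw":0}]'; python3 -c "
from h import *
for i in range(3):
  im,d=vision.get_image('wrist');s=sensors.observe();print(s['position'].round(4),s['force'].round(2))
cv2.imwrite('pics/w4.png',im)"
```

```text
clock: 4.98
position: [0.5984, -0.1226, 0.0883]
ee_rot: [2.221, 2.222, -0.0]
force: [-1.0, 1.1, 1.8]
width: 0.003
[ 0.5984 -0.1226  0.0883] [-1.19  1.11  1.02]
[ 0.5984 -0.1225  0.0882] [-0.44  0.01  1.55]
[ 0.5984 -0.1225  0.0883] [-1.1   0.18  0.92]
```

View pics/w4.png

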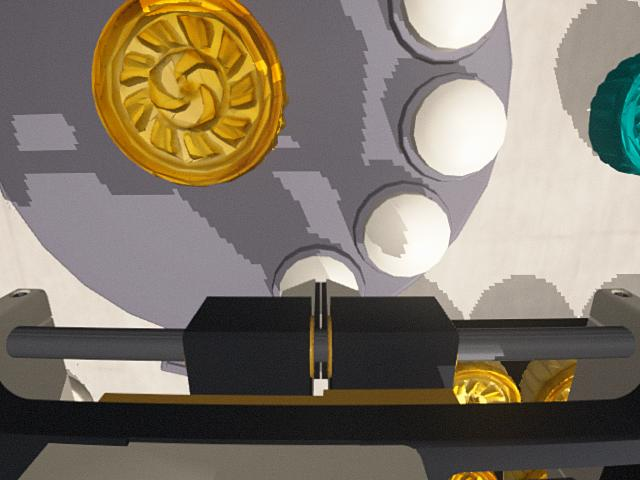

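```bash
python3 -m handwheel '[{"tx":0,"ty":0,"tz":0.02,"wx":0,"wy":0,"wz":0,"claw":0},{"tx":0,"ty":0,"tz":0.05,"wx":0,"wy":0,"wz":0,"claw":0},{"tx":0,"ty":0,"tz":0.05,"wx":0,"wy":0,"wz":0,"claw":0}]'; python3 -c "
from h import *
for i in range(3):
  im,d=vision.get_image('wrist');s=sensors.observe();print(s['position'].round(4),s['force'].round(2))
cv2.imwrite('pics/w5.png',im)"
```

```text
clock: 5.38
position: [0.5984, -0.1225, 0.0879]
ee_rot: [2.221, 2.222, 0.0]
force: [-2.1, 1.3, 3.8]
width: 0.008
[ 0.5985 -0.1225  0.0879] [-1.94  0.79  4.91]
[ 0.5984 -0.1225  0.0879] [-1.71 -0.13  4.05]
[ 0.5984 -0.1225  0.0879] [-1.73  0.93  3.95]
```

```bash
python3 -c "
import numpy as np
for a in range(-75,79,3):
  t=np.radians(7.88+a); x=.5597+.1*np.cos(t); y=-.0298+.1*np.sin(t)
  print(a, 'tx %.2f ty %.2f'%((y+.1225)*100,(x-.5984)*100), round(x,4),round(y,4))
"
```

```text
-75 tx 0.06 ty 0.02 0.5986 -0.1219
-72 tx 0.27 ty 0.49 0.6033 -0.1198
-69 tx 0.51 ty 0.96 0.608 -0.1174
-66 tx 0.78 ty 1.41 0.6125 -0.1147
-63 tx 1.07 ty 1.85 0.6169 -0.1118
-60 tx 1.38 ty 2.27 0.6211 -0.1087
-57 tx 1.71 ty 2.67 0.6251 -0.1054
-54 tx 2.06 ty 3.06 0.629 -0.1019
-51 tx 2.43 ty 3.43 0.6327 -0.0982
-48 tx 2.83 ty 3.78 0.6362 -0.0942
-45 tx 3.24 ty 4.10 0.6394 -0.0901
-42 tx 3.66 ty 4.41 0.6425 -0.0859
-39 tx 4.10 ty 4.69 0.6453 -0.0815
-36 tx 4.56 ty 4.95 0.6479 -0.0769
-33 tx 5.02 ty 5.18 0.6502 -0.0723
-30 tx 5.50 ty 5.39 0.6523 -0.0675
-27 tx 5.99 ty 5.58 0.6542 -0.0626
-24 tx 6.49 ty 5.74 0.6558 -0.0576
-21 tx 7.00 ty 5.87 0.6571 -0.0525
-18 tx 7.51 ty 5.97 0.6581 -0.0474
-15 tx 8.03 ty 6.05 0.6589 -0.0422
-12 tx 8.55 ty 6.10 0.6594 -0.037
-9 tx 9.07 ty 6.13 0.6597 -0.0318
-6 tx 9.60 ty 6.12 0.6596 -0.0265
-3 tx 10.12 ty 6.09 0.6593 -0.0213
0 tx 10.64 ty 6.04 0.6588 -0.0161
3 tx 11.16 ty 5.95 0.6579 -0.0109
6 tx 11.67 ty 5.84 0.6568 -0.0058
9 tx 12.17 ty 5.70 0.6554 -0.0008
12 tx 12.67 ty 5.53 0.6537 0.0042
15 tx 13.16 ty 5.34 0.6518 0.0091
18 tx 13.63 ty 5.13 0.6497 0.0138
21 tx 14.10 ty 4.89 0.6473 0.0185
24 tx 14.55 ty 4.62 0.6446 0.023
27 tx 14.99 ty 4.33 0.6417 0.0274
30 tx 15.41 ty 4.02 0.6386 0.0316
33 tx 15.81 ty 3.69 0.6353 0.0356
36 tx 16.20 ty 3.34 0.6318 0.0395
39 tx 16.57 ty 2.97 0.6281 0.0432
42 tx 16.92 ty 2.57 0.6241 0.0467
45 tx 17.24 ty 2.16 0.62 0.0499
48 tx 17.55 ty 1.74 0.6158 0.053
51 tx 17.83 ty 1.30 0.6114 0.0558
54 tx 18.09 ty 0.84 0.6068 0.0584
57 tx 18.32 ty 0.38 0.6022 0.0607
60 tx 18.53 ty -0.10 0.5974 0.0628
63 tx 18.72 ty -0.59 0.5925 0.0647
66 tx 18.88 ty -1.09 0.5875 0.0663
69 tx 19.01 ty -1.60 0.5824 0.0676
72 tx 19.11 ty -2.11 0.5773 0.0686
75 tx 19.19 ty -2.63 0.5721 0.0694
78 tx 19.24 ty -3.15 0.5669 0.0699
```

```bash
python3 -m handwheel '[{"tx":0.27,"ty":0.49,"tz":0,"wx":0,"wy":0,"wz":0,"claw":0},{"tx":0.51,"ty":0.96,"tz":0,"wx":0,"wy":0,"wz":0,"claw":0},{"tx":0.78,"ty":1.41,"tz":0,"wx":0,"wy":0,"wz":0,"claw":0},{"tx":1.07,"ty":1.85,"tz":0,"wx":0,"wy":0,"wz":0,"claw":0},{"tx":1.38,"ty":2.27,"tz":0,"wx":0,"wy":0,"wz":0,"claw":0},{"tx":1.71,"ty":2.67,"tz":0,"wx":0,"wy":0,"wz":0,"claw":0}]'; python3 -c "
from h import *
for i in range(2):
  im,d=vision.get_image('wrist');s=sensors.observe();print(s['position'].round(4),s['force'].round(2))
cv2.imwrite('pics/w6.png',im)"
```

```text
clock: 6.03
position: [0.6243, -0.1058, 0.0873]
ee_rot: [-2.221, -2.221, 0.004]
force: [-5.6, -3.6, 2.4]
width: 0.005
[ 0.6253 -0.1047  0.0873] [-0.35  1.03  2.13]
[ 0.6256 -0.1047  0.0875] [-1.24  0.93  2.24]
```

View pics/w6.png

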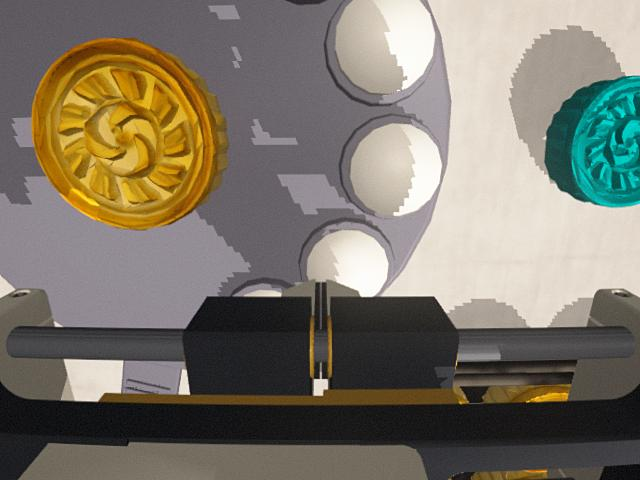

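```bash
cat > chk.py <<'E'
from fit import *
import sys
# usage chk.py img ids ; refit heading & centre to the raised studs given
def run(im,s,ids,out,sinks=0):
    p0=np.array([.5597,-.0298,np.radians(7.88)])
    m=blobs(im);o=im.copy()
    N,lab,st,ce=cv2.connectedComponentsWithStats(m)
    SPs=studpts(sinks)
    for i in range(6):
        h=hull("wrist",centers(p0)[i],s,SPs if i+1 not in ids else SP); cv2.polylines(o,[h.astype(int)],True,(0,0,255),1)
    cv2.imwrite(out,o)
E
python3 - <<'E'
from chk import *
s=sensors.observe(); im=cv2.imread("pics/w6.png")
run(im,s,[2,3,4,5,6],"pics/o6.png",.008)
E
```

```text
(no output)
```

View pics/o6.png

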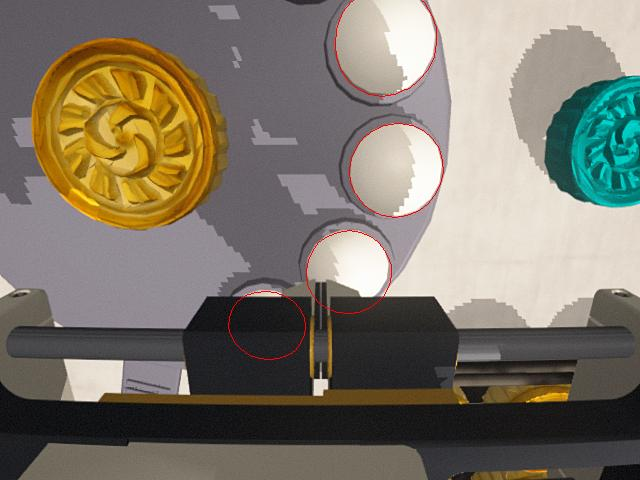

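The pictured stud 2 is already sunk (outline moved about 9 px up toward the sunk prediction). Studs 3 and 4 sit within 2–3 px of the prediction, so the carrier hasn't moved noticeably. I continue about 0.3 mm higher.

```bash
python3 -m handwheel '[{"tx":0.35,"ty":0.39,"tz":-0.03,"wx":0,"wy":0,"wz":0,"claw":0},{"tx":0.72,"ty":0.76,"tz":-0.04,"wx":0,"wy":0,"wz":0,"claw":0},{"tx":1.12,"ty":1.11,"tz":-0.04,"wx":0,"wy":0,"wz":0,"claw":0},{"tx":1.53,"ty":1.43,"tz":-0.04,"wx":0,"wy":0,"wz":0,"claw":0},{"tx":1.53,"ty":1.43,"tz":-0.04,"wx":0,"wy":0,"wz":0,"claw":0}]'; python3 -c "
from h import *
for i in range(2):
  im,d=vision.get_image('wrist');s=sensors.observe();print(s['position'].round(4),s['force'].round(2))
cv2.imwrite('pics/w7.png',im)"
```

```text
clock: 6.55
position: [0.6407, -0.0883, 0.0882]
ee_rot: [2.219, 2.223, 0.002]
force: [1.3, 0.4, 2.2]
width: 0.006
[ 0.6404 -0.0887  0.0883] [0.97 1.08 2.02]
[ 0.6402 -0.0891  0.0883] [0.31 1.65 2.14]
```

```bash
python3 -m handwheel '[{"tx":0,"ty":0,"tz":0.04,"wx":0,"wy":0,"wz":0,"claw":0},{"tx":0,"ty":0,"tz":0.06,"wx":0,"wy":0,"wz":0,"claw":0},{"tx":0,"ty":0,"tz":0.06,"wx":0,"wy":0,"wz":0,"claw":0}]'; python3 -c "
from h import *
for i in range(2):
  im,d=vision.get_image('wrist');s=sensors.observe();print(s['position'].round(4),s['force'].round(2))
cv2.imwrite('pics/w7.png',im)"
```

```text
clock: 6.9
position: [0.6399, -0.0895, 0.0879]
ee_rot: [2.22, 2.222, 0.002]
force: [1.0, 2.5, 4.2]
width: 0.002
[ 0.6398 -0.0895  0.0879] [1.02 4.1  4.75]
[ 0.6398 -0.0896  0.0879] [2.1  2.2  4.93]
```

```bash
python3 -m handwheel '[{"tx":0.42,"ty":0.31,"tz":-0.02,"wx":0,"wy":0,"wz":0,"claw":0},{"tx":0.86,"ty":0.59,"tz":-0.02,"wx":0,"wy":0,"wz":0,"claw":0},{"tx":1.32,"ty":0.85,"tz":-0.02,"wx":0,"wy":0,"wz":0,"claw":0},{"tx":1.78,"ty":1.08,"tz":-0.02,"wx":0,"wy":0,"wz":0,"claw":0},{"tx":2.26,"ty":1.29,"tz":-0.02,"wx":0,"wy":0,"wz":0,"claw":0},{"tx":2.75,"ty":1.48,"tz":-0.02,"wx":0,"wy":0,"wz":0,"claw":0}]'; python3 -m handwheel '[{"tx":0.5,"ty":0.16,"tz":0,"wx":0,"wy":0,"wz":0,"claw":0},{"tx":1.01,"ty":0.29,"tz":0,"wx":0,"wy":0,"wz":0,"claw":0},{"tx":1.52,"ty":0.39,"tz":0,"wx":0,"wy":0,"wz":0,"claw":0},{"tx":2.04,"ty":0.47,"tz":0,"wx":0,"wy":0,"wz":0,"claw":0},{"tx":2.04,"ty":0.47,"tz":0,"wx":0,"wy":0,"wz":0,"claw":0}]'; python3 -c "
from h import *
for i in range(2):
  im,d=vision.get_image('wrist');s=sensors.observe();print(s['position'].round(4),s['force'].round(2))
cv2.imwrite('pics/w8.png',im)
from chk import *
run(im,s,[4,5,6],'pics/o8.png',.008)"
```

```text
clock: 7.5
position: [0.6524, -0.0657, 0.087]
ee_rot: [2.223, 2.219, -0.008]
force: [-5.4, -10.1, 0.9]
width: 0.002
clock: 7.92
position: [0.6581, -0.0438, 0.0871]
ee_rot: [2.222, 2.22, -0.006]
force: [-1.5, -8.2, -0.7]
width: 0.007
[ 0.658  -0.044   0.0871] [-3.27 -5.79 -0.01]
[ 0.658  -0.044   0.0871] [-2.11 -5.4   0.86]
```

View pics/o8.png

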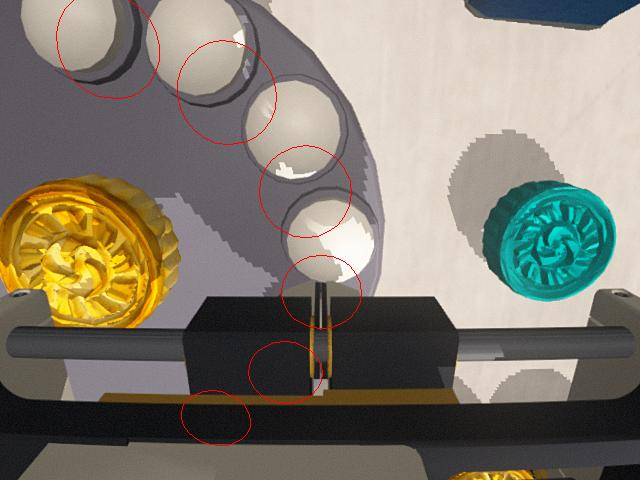

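Run:
```python
from chk import *
im,d=vision.get_image("top");cv2.imwrite("pics/top9.png",im[170:330,270:450])
cv2.imwrite("pics/top9.png",cv2.resize(im[170:330,270:450],None,fx=4,fy=4))
im=cv2.imread("pics/w8.png"); s=sensors.observe()
o=[ (80,30),(200,45),(294,130),(328,240)]
for u in o:print(at_z("wrist",u,.077,s).round(4))
```

```text
[[0.5646 0.0745 0.077 ]]
[[0.6118 0.0678 0.077 ]]
[[0.6477 0.0357 0.077 ]]
[[ 0.6618 -0.0112  0.077 ]]
```

View pics/top9.png

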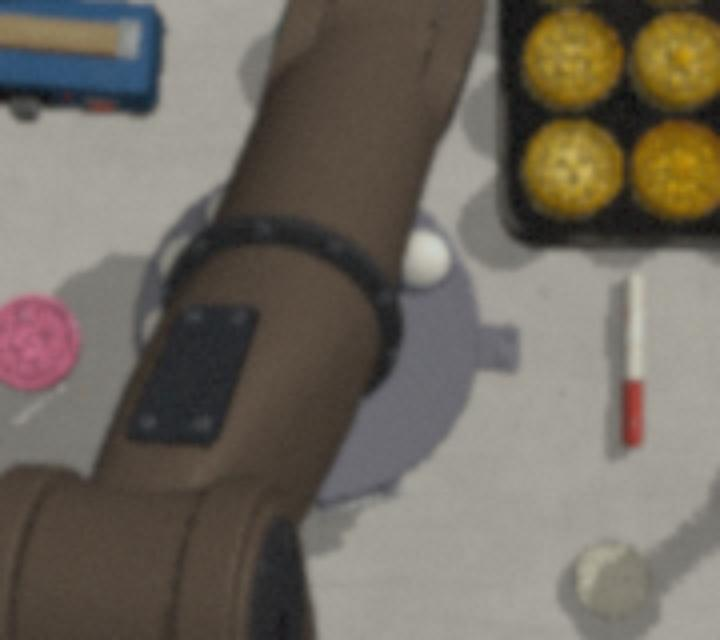

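View pics/w7.png

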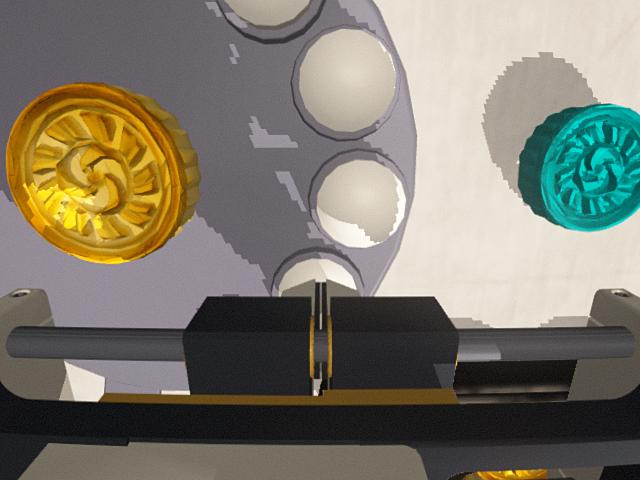

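View pics/w8.png

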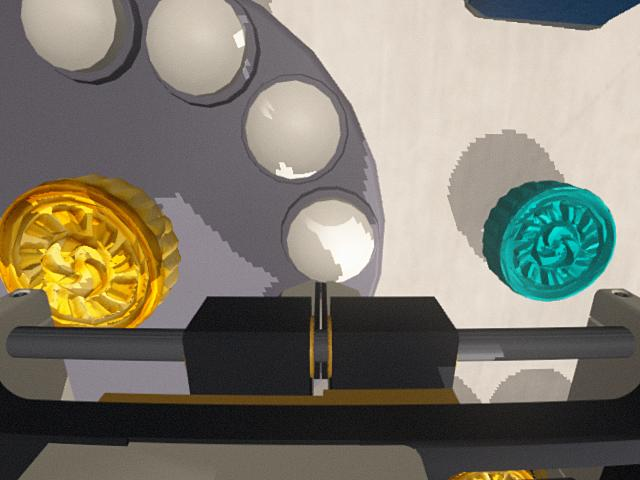

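The last push went wrong. The tip ran about 1 mm too low (z 0.087), caught the flank of stud 3 at (328,240) and turned the carrier. I release the load, come up a few mm (still below the raised crowns), and re-measure.

```bash
python3 -m handwheel '[{"tx":-0.15,"ty":0,"tz":-0.1,"wx":0,"wy":0,"wz":0,"claw":0},{"tx":-0.3,"ty":0,"tz":-0.2,"wx":0,"wy":0,"wz":0,"claw":0},{"tx":-0.3,"ty":0,"tz":-0.3,"wx":0,"wy":0,"wz":0,"claw":0},{"tx":-0.3,"ty":0,"tz":-0.3,"wx":0,"wy":0,"wz":0,"claw":0}]'
python3 - <<'E'
from fit import *
for i in range(2):
  s=sensors.observe();im,d=vision.get_image('wrist');print(s['position'].round(4),s['force'].round(2))
cv2.imwrite('pics/w9.png',im)
s=sensors.observe()
g=cv2.cvtColor(im,cv2.COLOR_BGR2HSV)
m=((g[...,2]>120)&(g[...,1]<36)&~((g[...,0]>110)&(g[...,0]<140)&(g[...,2]<150))).astype(np.uint8)
cv2.imwrite('pics/m9.png',np.vstack([im[:300],cv2.cvtColor(m*255,cv2.COLOR_GRAY2BGR)[:300]]))
v=[g[y,x] for x,y in [(80,30),(60,150),(200,45)]];print(v)
E
```

```text
clock: 8.4
position: [0.6592, -0.0445, 0.0909]
ee_rot: [-2.22, -2.222, -0.001]
force: [0.3, 0.2, 0.6]
width: 0.006
[ 0.6592 -0.0445  0.0909] [0.27 0.19 0.6 ]
[ 0.6591 -0.0444  0.0908] [-0.16  1.04 -0.81]
[array([ 20,  34, 195], dtype=uint8), array([150,  25,  93], dtype=uint8), array([ 18,  32, 207], dtype=uint8)]
```

View pics/m9.png

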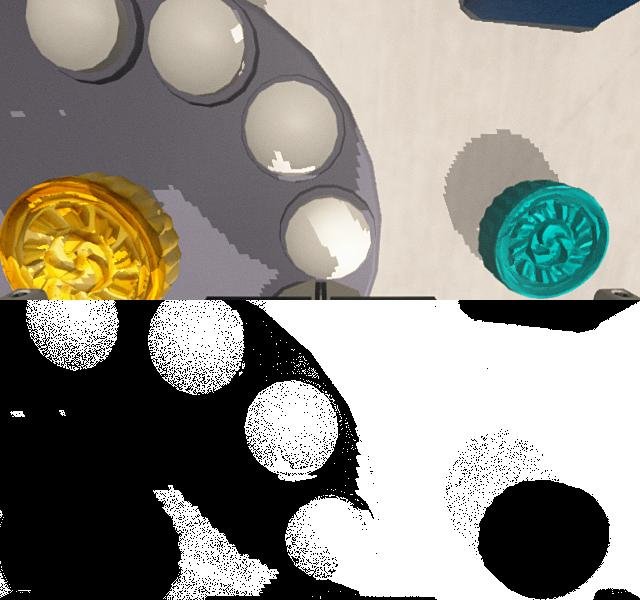

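```bash
cat > fit2.py <<'E'
from fit import *
def mask(im):
    b=cv2.GaussianBlur(im,(5,5),0); g=cv2.cvtColor(b,cv2.COLOR_BGR2HSV)
    return ((g[...,2]>125)&(g[...,1]<60)&((g[...,0]<60)|(g[...,2]>200))).astype(np.uint8)
def go(p,sinks,use,s,im,d,out,n="wrist",amax=14,free=True):
    m=mask(im); cnts=[]
    # per-stud: edge points radially from the predicted centre
    G=cv2.GaussianBlur(im,(5,5),0).astype(float); val=(G[...,1]*2+G[...,2]-G[...,0]*1.0) # warm bright
    for it in range(5):
        obs=[];ids=[]
        for i in use:
            c=cen(hull(n,centers(p)[i-1],s,studpts(sinks[i-1])))
            obs.append(c);ids.append(i)
        break
    return m
def depth_fit(s,im,d,n="wrist"):
    m=mask(im); v,u=np.nonzero((m>0)&(d>0)); X=at_d(n,np.c_[u,v],d[v,u],s)
    return X,u,v
E
python3 - <<'E'
from fit2 import *
s=sensors.observe();im,d=vision.get_image('wrist');np.save('d9.npy',d)
for c in [(328,237),(291,127),(197,47),(75,25)]:
    v,u=np.mgrid[max(0,c[1]-46):c[1]+46,max(0,c[0]-46):c[0]+46]; v=v.ravel();u=u.ravel()
    k=(np.hypot(u-c[0],v-c[1])<44)&(v<282)&(d[v,u]>0); X=at_d("wrist",np.c_[u,v][k],d[v,u][k],s)
    X=X[X[:,2]>.062]
    f=lambda q:np.clip(q[2]+np.sqrt(np.maximum(.029**2-((X[:,:2]-q[:2])**2).sum(1),1e-6))-.029-X[:,2],-.004,.004)
    best=least_squares(f,[*X[X[:,2]>np.percentile(X[:,2],70)][:,:2].mean(0),.08],x_scale=.001,loss='soft_l1',f_scale=.001)
    print(c,len(X),"top98",np.percentile(X[:,2],98).round(4),"sphere fit",best.x.round(4),at_z("wrist",c,.077,s).round(4))
E
```

```text
(328, 237) 5902 top98 0.0806 sphere fit [ 0.6629 -0.0136  0.0802] [[ 0.6628 -0.0112  0.077 ]]
(291, 127) 6053 top98 0.0805 sphere fit [0.6467 0.0353 0.08  ] [[0.6471 0.0365 0.077 ]]
(197, 47) 6040 top98 0.0802 sphere fit [0.6081 0.0701 0.0796] [[0.6102 0.0675 0.077 ]]
(75, 25) 5123 top98 0.0812 sphere fit [0.5575 0.0806 0.0806] [[0.5613 0.0769 0.077 ]]
```

```bash
cat > arc.py <<'E'
from fit import *
def arc(obs,ids):
    f=lambda q:(centers(q)[[i-1 for i in ids]]-obs).ravel()
    r=least_squares(f,[.56,-.03,.3],x_scale=[.01,.01,.1]); return r.x,r.fun
E
python3 - <<'E'
from arc import *
o=np.array([[.6625,-.0127],[.6469,.0355],[.6095,.0690]])
p,e=arc(o,[3,4,5]); print(p[:2],np.degrees(p[2]),(e*1000).round(1)); print(centers(p).round(4))
o=np.array([[.6629,-.0136],[.6467,.0353],[.6081,.0701],[.5575,.0806]])
p,e=arc(o,[3,4,5,6]); print(p[:2],np.degrees(p[2]),(e*1000).round(1)); print(centers(p).round(4))
E
```

```text
[ 0.56325359 -0.01899416] 17.99607875071107 [ 0.6 -1.1  0.2 -0.  -0.8  1.1]
[[ 0.6177 -0.1029]
 [ 0.6524 -0.0644]
 [ 0.6631 -0.0138]
 [ 0.6471  0.0355]
 [ 0.6087  0.0701]
 [ 0.558   0.0809]]
[ 0.56302186 -0.01924095] 18.180140593433205 [-0.  -0.1  0.   0.2  0.  -0.1 -0.   0. ]
[[ 0.6177 -0.1029]
 [ 0.6523 -0.0644]
 [ 0.6629 -0.0137]
 [ 0.6467  0.0355]
 [ 0.6081  0.07  ]
 [ 0.5575  0.0806]]
```

```bash
python3 -m handwheel '[{"tx":0.44,"ty":0.17,"tz":-0.07,"wx":0,"wy":0,"wz":0,"claw":0},{"tx":0.96,"ty":0.27,"tz":-0.07,"wx":0,"wy":0,"wz":0,"claw":0},{"tx":1.47,"ty":0.34,"tz":-0.07,"wx":0,"wy":0,"wz":0,"claw":0},{"tx":1.47,"ty":0.34,"tz":-0.07,"wx":0,"wy":0,"wz":0,"claw":0}]';python3 -m handwheel '[{"tx":0.5,"ty":0.04,"tz":0,"wx":0,"wy":0,"wz":0,"claw":0},{"tx":1.05,"ty":0.05,"tz":0,"wx":0,"wy":0,"wz":0,"claw":0},{"tx":1.05,"ty":0.05,"tz":0,"wx":0,"wy":0,"wz":0,"claw":0}]'; python3 -c "
from h import *
for i in range(2):
  im,d=vision.get_image('wrist');s=sensors.observe();print(s['position'].round(4),s['force'].round(2))
cv2.imwrite('pics/w10.png',im)"
```

```text
clock: 8.88
position: [0.6629, -0.0288, 0.0916]
ee_rot: [2.219, 2.223, 0.002]
force: [0.4, -0.7, 2.4]
width: 0.008
clock: 9.13
position: [0.663, -0.0178, 0.0914]
ee_rot: [-2.219, -2.223, -0.002]
force: [0.7, -0.5, 2.4]
width: 0.005
[ 0.6629 -0.0181  0.0914] [0.38 1.43 1.68]
[ 0.6629 -0.0185  0.0914] [0.74 1.21 1.64]
```

View pics/w10.png

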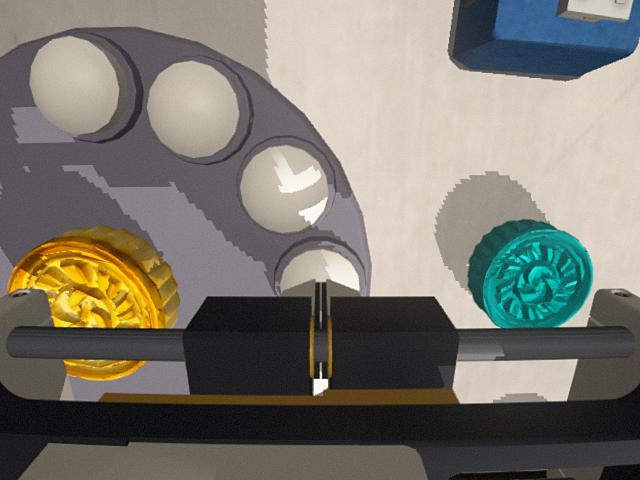

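Riding on stud 3 now with about 2 N and almost no side force. Next I move onto its crown and press.

```bash
python3 -m handwheel '[{"tx":0.3,"ty":0,"tz":0,"wx":0,"wy":0,"wz":0,"claw":0},{"tx":0.4,"ty":0,"tz":0.1,"wx":0,"wy":0,"wz":0,"claw":0},{"tx":0.4,"ty":0,"tz":0.2,"wx":0,"wy":0,"wz":0,"claw":0},{"tx":0.4,"ty":0,"tz":0.3,"wx":0,"wy":0,"wz":0,"claw":0},{"tx":0.4,"ty":0,"tz":0.36,"wx":0,"wy":0,"wz":0,"claw":0},{"tx":0.4,"ty":0,"tz":0.36,"wx":0,"wy":0,"wz":0,"claw":0}]'; python3 -c "
from h import *
for i in range(2):
  im,d=vision.get_image('wrist');s=sensors.observe();print(s['position'].round(4),s['force'].round(2))
cv2.imwrite('pics/w11.png',im)"
```

```text
clock: 9.73
position: [0.6628, -0.0158, 0.0879]
ee_rot: [-2.221, -2.222, -0.0]
force: [-0.3, 0.5, 3.5]
width: 0.003
[ 0.6628 -0.0158  0.0879] [-0.67  0.19  3.75]
[ 0.6628 -0.0158  0.0879] [-0.4   0.9   4.18]
```

```bash
python3 -m handwheel '[{"tx":0.1,"ty":0,"tz":0.04,"wx":0,"wy":0,"wz":0,"claw":0},{"tx":0.1,"ty":0,"tz":0.05,"wx":0,"wy":0,"wz":0,"claw":0},{"tx":0.1,"ty":0,"tz":0.05,"wx":0,"wy":0,"wz":0,"claw":0}]'
python3 - <<'E'
from h import *
for i in range(2):
  im,d=vision.get_image('wrist');s=sensors.observe();print(s['position'].round(4),s['force'].round(2))
cv2.imwrite('pics/w11.png',im)
for c in [(285,187),(195,108),(78,85)]:
    pass
E
```

```text
clock: 10.08
position: [0.6628, -0.0157, 0.0878]
ee_rot: [2.221, 2.221, -0.0]
force: [-1.6, -1.9, 7.3]
width: 0.0
[ 0.6628 -0.0157  0.0878] [-2.4  -1.16  6.89]
[ 0.6628 -0.0156  0.0878] [-0.98 -1.13  7.19]
```

View pics/w11.png

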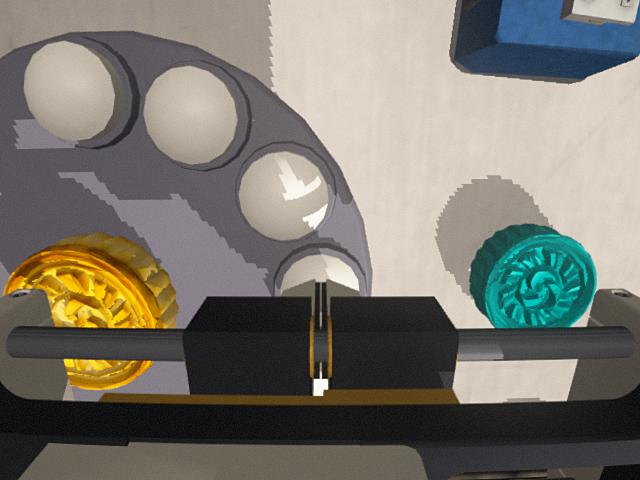

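Stop confirmed on stud 3: 7 N with almost no further travel. Now I re-fit the arc.

```bash
cat > sph.py <<'E'
from arc import *
def sph(d,s,cs,r=44):
    out=[]
    for c in cs:
        v,u=np.mgrid[max(0,c[1]-r):c[1]+r,max(0,c[0]-r):c[0]+r]; v=v.ravel();u=u.ravel()
        k=(np.hypot(u-c[0],v-c[1])<r-2)&(v<282)&(d[v,u]>0); X=at_d("wrist",np.c_[u,v][k],d[v,u][k],s); X=X[X[:,2]>.062]
        f=lambda q:q[2]+np.sqrt(np.maximum(.029**2-((X[:,:2]-q[:2])**2).sum(1),1e-6))-.029-X[:,2]
        b=least_squares(f,[*X[X[:,2]>np.percentile(X[:,2],70)][:,:2].mean(0),.08],x_scale=.001,loss='soft_l1',f_scale=.001)
        out.append(b.x)
    return np.array(out)
E
python3 - <<'E'
from sph import *
s=sensors.observe();im,d=vision.get_image('wrist')
o=sph(d,s,[(284,195),(191,114),(71,91)]);print(o.round(4))
p,e=arc(o[:,:2],[4,5,6]);print(p[:2].round(4),np.degrees(p[2]).round(2),(e*1e3).round(1));print(centers(p).round(4))
for a in range(-15,79,3):
  t=p[2]+np.radians(a);print(a,'tx %.2f ty %.2f'%((p[1]+.1*np.sin(t)+.0157)*100,(p[0]+.1*np.cos(t)-.6628)*100))
E
```

```text
[[0.6467 0.0356 0.0799]
 [0.6082 0.07   0.0796]
 [0.5574 0.0806 0.0806]]
[ 0.5631 -0.0192] 18.23 [ 0. -0. -0.  0.  0. -0.]
[[ 0.6179 -0.1029]
 [ 0.6524 -0.0643]
 [ 0.6629 -0.0136]
 [ 0.6467  0.0356]
 [ 0.6081  0.07  ]
 [ 0.5575  0.0806]]
-15 tx 0.21 ty 0.01
-12 tx 0.73 ty -0.03
-9 tx 1.25 ty -0.10
-6 tx 1.76 ty -0.20
-3 tx 2.27 ty -0.32
0 tx 2.77 ty -0.47
3 tx 3.27 ty -0.65
6 tx 3.75 ty -0.85
9 tx 4.22 ty -1.08
12 tx 4.68 ty -1.33
15 tx 5.13 ty -1.61
18 tx 5.56 ty -1.90
21 tx 5.97 ty -2.23
24 tx 6.37 ty -2.57
27 tx 6.75 ty -2.93
30 tx 7.10 ty -3.31
33 tx 7.44 ty -3.71
36 tx 7.76 ty -4.13
39 tx 8.05 ty -4.56
42 tx 8.33 ty -5.01
45 tx 8.57 ty -5.47
48 tx 8.80 ty -5.94
51 tx 9.00 ty -6.43
54 tx 9.17 ty -6.92
57 tx 9.32 ty -7.42
60 tx 9.44 ty -7.93
63 tx 9.53 ty -8.45
66 tx 9.60 ty -8.97
69 tx 9.63 ty -9.49
72 tx 9.65 ty -10.01
75 tx 9.63 ty -10.53
78 tx 9.59 ty -11.06
```

```bash
python3 -m handwheel '[{"tx":0.21,"ty":0.01,"tz":-0.15,"wx":0,"wy":0,"wz":0,"claw":0},{"tx":0.5,"ty":0,"tz":-0.33,"wx":0,"wy":0,"wz":0,"claw":0},{"tx":0.9,"ty":-0.05,"tz":-0.42,"wx":0,"wy":0,"wz":0,"claw":0},{"tx":1.25,"ty":-0.1,"tz":-0.43,"wx":0,"wy":0,"wz":0,"claw":0},{"tx":1.76,"ty":-0.2,"tz":-0.43,"wx":0,"wy":0,"wz":0,"claw":0},{"tx":2.27,"ty":-0.32,"tz":-0.43,"wx":0,"wy":0,"wz":0,"claw":0},{"tx":2.77,"ty":-0.47,"tz":-0.43,"wx":0,"wy":0,"wz":0,"claw":0},{"tx":3.27,"ty":-0.65,"tz":-0.43,"wx":0,"wy":0,"wz":0,"claw":0}]'; python3 -c "
from h import *
s=sensors.observe();print(s['position'].round(4),s['force'].round(2))"; python3 -m handwheel '[{"tx":0.48,"ty":-0.2,"tz":0,"wx":0,"wy":0,"wz":0,"claw":0},{"tx":0.95,"ty":-0.43,"tz":0,"wx":0,"wy":0,"wz":0,"claw":0},{"tx":1.41,"ty":-0.68,"tz":0,"wx":0,"wy":0,"wz":0,"claw":0},{"tx":1.41,"ty":-0.68,"tz":0,"wx":0,"wy":0,"wz":0,"claw":0}]'
```

```text
clock: 10.9
position: [0.6567, 0.0176, 0.0919]
ee_rot: [2.22, 2.22, 0.0]
force: [0.8, -0.2, 3.0]
width: 0.003
[0.6567 0.0176 0.0919] [ 0.79 -0.24  3.04]
clock: 11.23
position: [0.6489, 0.0336, 0.0916]
ee_rot: [-2.219, -2.223, -0.001]
force: [-0.4, -0.5, 2.7]
width: 0.005
```

```bash
python3 -m handwheel '[{"tx":0.2,"ty":-0.2,"tz":0.05,"wx":0,"wy":0,"wz":0,"claw":0},{"tx":0.25,"ty":-0.2,"tz":0.15,"wx":0,"wy":0,"wz":0,"claw":0},{"tx":0.25,"ty":-0.2,"tz":0.25,"wx":0,"wy":0,"wz":0,"claw":0},{"tx":0.25,"ty":-0.2,"tz":0.34,"wx":0,"wy":0,"wz":0,"claw":0},{"tx":0.25,"ty":-0.2,"tz":0.41,"wx":0,"wy":0,"wz":0,"claw":0},{"tx":0.25,"ty":-0.2,"tz":0.43,"wx":0,"wy":0,"wz":0,"claw":0},{"tx":0.25,"ty":-0.2,"tz":0.43,"wx":0,"wy":0,"wz":0,"claw":0}]'; python3 -c "
from h import *
for i in range(2):
  im,d=vision.get_image('wrist');s=sensors.observe();print(s['position'].round(4),s['force'].round(2))
cv2.imwrite('pics/w12.png',im)"
```

```text
clock: 11.82
position: [0.6474, 0.0345, 0.0877]
ee_rot: [-2.221, -2.221, -0.0]
force: [-2.3, 1.0, 8.8]
width: 0.007
[0.6474 0.0345 0.0877] [-1.55  0.95  7.6 ]
[0.6474 0.0345 0.0877] [-1.36 -0.12  8.39]
```

View pics/w12.png

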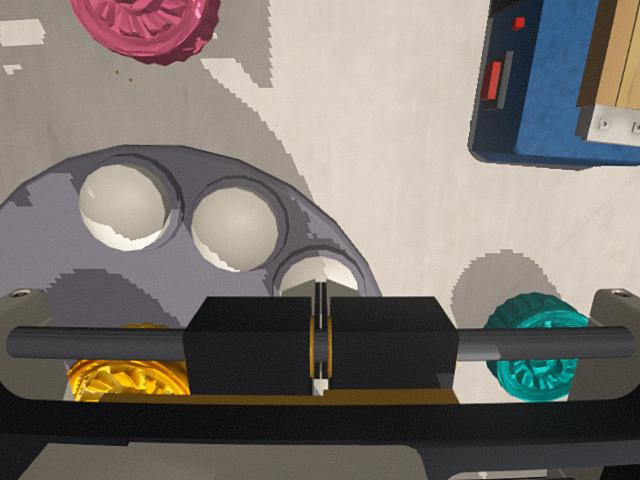

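Stud 4 is home (8 N at its stop); studs 5 and 6 show at (235,228) and (123,205). On to stud 5.

```bash
python3 -m handwheel '[{"tx":0.2,"ty":-0.15,"tz":-0.15,"wx":0,"wy":0,"wz":0,"claw":0},{"tx":0.51,"ty":-0.33,"tz":-0.35,"wx":0,"wy":0,"wz":0,"claw":0},{"tx":0.92,"ty":-0.66,"tz":-0.45,"wx":0,"wy":0,"wz":0,"claw":0},{"tx":1.32,"ty":-1.0,"tz":-0.45,"wx":0,"wy":0,"wz":0,"claw":0},{"tx":1.7,"ty":-1.36,"tz":-0.45,"wx":0,"wy":0,"wz":0,"claw":0},{"tx":2.05,"ty":-1.74,"tz":-0.45,"wx":0,"wy":0,"wz":0,"claw":0},{"tx":2.39,"ty":-2.14,"tz":-0.45,"wx":0,"wy":0,"wz":0,"claw":0},{"tx":2.71,"ty":-2.56,"tz":-0.45,"wx":0,"wy":0,"wz":0,"claw":0},{"tx":3.0,"ty":-2.99,"tz":-0.45,"wx":0,"wy":0,"wz":0,"claw":0},{"tx":3.28,"ty":-3.44,"tz":-0.45,"wx":0,"wy":0,"wz":0,"claw":0},{"tx":3.5,"ty":-3.85,"tz":-0.45,"wx":0,"wy":0,"wz":0,"claw":0},{"tx":3.5,"ty":-3.85,"tz":-0.45,"wx":0,"wy":0,"wz":0,"claw":0}]'; python3 -c "
from h import *
for i in range(2):
  im,d=vision.get_image('wrist');s=sensors.observe();print(s['position'].round(4),s['force'].round(2))
cv2.imwrite('pics/w13.png',im)"
```

```text
clock: 12.92
position: [0.6079, 0.0701, 0.0919]
ee_rot: [-2.22, -2.222, 0.0]
force: [0.4, 0.7, 2.1]
width: 0.004
[0.608  0.07   0.0917] [-0.68  0.33  2.05]
[0.6081 0.0699 0.0917] [-0.89  1.18  2.82]
```

View pics/w13.png

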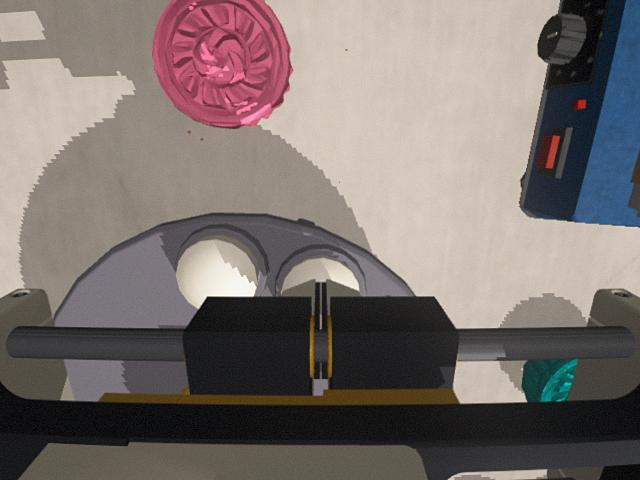

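The tip is on stud 5's crown; press.

```bash
python3 -m handwheel '[{"tx":0,"ty":0,"tz":0.1,"wx":0,"wy":0,"wz":0,"claw":0},{"tx":0,"ty":0,"tz":0.2,"wx":0,"wy":0,"wz":0,"claw":0},{"tx":0,"ty":0,"tz":0.3,"wx":0,"wy":0,"wz":0,"claw":0},{"tx":0,"ty":0,"tz":0.38,"wx":0,"wy":0,"wz":0,"claw":0},{"tx":0,"ty":0,"tz":0.44,"wx":0,"wy":0,"wz":0,"claw":0},{"tx":0,"ty":0,"tz":0.45,"wx":0,"wy":0,"wz":0,"claw":0}]'; python3 -c "
from h import *
for i in range(2):
  im,d=vision.get_image('wrist');s=sensors.observe();print(s['position'].round(4),s['force'].round(2))
"
```

```text
clock: 13.52
position: [0.6088, 0.0694, 0.0876]
ee_rot: [-2.221, -2.221, -0.0]
force: [-3.7, 1.3, 9.7]
width: 0.005
[0.6088 0.0694 0.0877] [-3.78  1.21  8.73]
[0.6088 0.0694 0.0877] [-3.68  1.45  8.15]
```

```bash
python3 -m handwheel '[{"tx":0.12,"ty":-0.2,"tz":-0.15,"wx":0,"wy":0,"wz":0,"claw":0},{"tx":0.25,"ty":-0.49,"tz":-0.36,"wx":0,"wy":0,"wz":0,"claw":0},{"tx":0.45,"ty":-0.98,"tz":-0.46,"wx":0,"wy":0,"wz":0,"claw":0},{"tx":0.62,"ty":-1.47,"tz":-0.46,"wx":0,"wy":0,"wz":0,"claw":0},{"tx":0.77,"ty":-1.97,"tz":-0.46,"wx":0,"wy":0,"wz":0,"claw":0},{"tx":0.89,"ty":-2.48,"tz":-0.46,"wx":0,"wy":0,"wz":0,"claw":0},{"tx":0.98,"ty":-3.0,"tz":-0.46,"wx":0,"wy":0,"wz":0,"claw":0},{"tx":1.05,"ty":-3.52,"tz":-0.46,"wx":0,"wy":0,"wz":0,"claw":0},{"tx":1.08,"ty":-4.04,"tz":-0.46,"wx":0,"wy":0,"wz":0,"claw":0},{"tx":1.1,"ty":-4.56,"tz":-0.46,"wx":0,"wy":0,"wz":0,"claw":0},{"tx":1.08,"ty":-5.08,"tz":-0.46,"wx":0,"wy":0,"wz":0,"claw":0},{"tx":1.08,"ty":-5.08,"tz":-0.46,"wx":0,"wy":0,"wz":0,"claw":0}]'; python3 -c "
from h import *
for i in range(2):
  im,d=vision.get_image('wrist');s=sensors.observe();print(s['position'].round(4),s['force'].round(2))
cv2.imwrite('pics/w14.png',im)"
```

```text
clock: 14.62
position: [0.5567, 0.0801, 0.0919]
ee_rot: [-2.22, -2.221, 0.001]
force: [-0.7, 0.4, 2.3]
width: 0.004
[0.5569 0.0801 0.0918] [-1.14 -0.41  1.68]
[0.557  0.0801 0.0917] [-1.78  0.5   2.02]
```

View pics/w14.png

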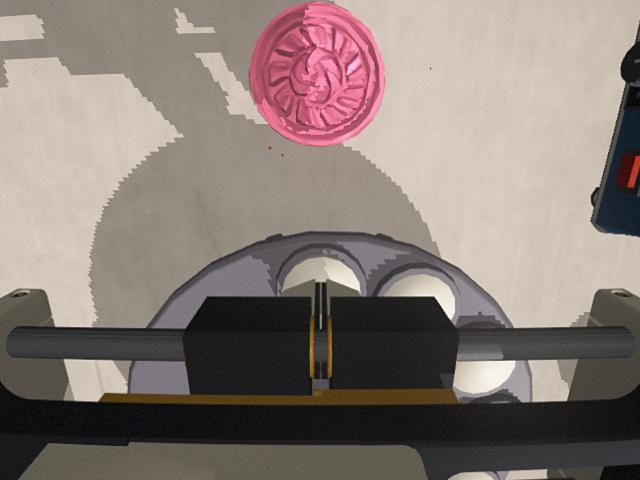

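The tip is on stud 6's crown at (320,275), the pink cake is clear. Press.

```bash
python3 -m handwheel '[{"tx":0.03,"ty":0,"tz":0.1,"wx":0,"wy":0,"wz":0,"claw":0},{"tx":0.03,"ty":0,"tz":0.2,"wx":0,"wy":0,"wz":0,"claw":0},{"tx":0.03,"ty":0,"tz":0.3,"wx":0,"wy":0,"wz":0,"claw":0},{"tx":0.03,"ty":0,"tz":0.38,"wx":0,"wy":0,"wz":0,"claw":0},{"tx":0.03,"ty":0,"tz":0.44,"wx":0,"wy":0,"wz":0,"claw":0},{"tx":0.03,"ty":0,"tz":0.45,"wx":0,"wy":0,"wz":0,"claw":0}]'; python3 -c "
from h import *
for i in range(2):
  im,d=vision.get_image('wrist');s=sensors.observe();print(s['position'].round(4),s['force'].round(2))
"
```

```text
clock: 15.22
position: [0.558, 0.0804, 0.0877]
ee_rot: [-2.221, -2.221, 0.0]
force: [-4.9, -1.0, 9.8]
width: 0.006
[0.558  0.0804 0.0877] [-4.07 -0.63  8.95]
[0.558  0.0804 0.0877] [-4.08  0.15  8.23]
```

Stud 6 is home. Now lift away and inspect everything.

```bash
python3 -m handwheel '[{"tx":0,"ty":0,"tz":-1,"wx":0,"wy":0,"wz":0,"claw":0},{"tx":0,"ty":0,"tz":-4,"wx":0,"wy":0,"wz":0,"claw":0},{"tx":0,"ty":0,"tz":-8,"wx":0,"wy":0,"wz":0,"claw":0},{"tx":-2,"ty":0,"tz":-12,"wx":0,"wy":0,"wz":0,"claw":0},{"tx":-6,"ty":0.5,"tz":-15,"wx":0,"wy":0,"wz":0,"claw":0},{"tx":-10,"ty":1,"tz":-18.5,"wx":0,"wy":0,"wz":0,"claw":0},{"tx":-14,"ty":1,"tz":-18.5,"wx":0,"wy":0,"wz":0,"claw":0},{"tx":-18,"ty":1,"tz":-18.5,"wx":0,"wy":0,"wz":0,"claw":0},{"tx":-18,"ty":1,"tz":-18.5,"wx":0,"wy":0,"wz":0,"claw":0},{"tx":-18,"ty":1,"tz":-18.5,"wx":0,"wy":0,"wz":0,"claw":0},{"tx":-18,"ty":1,"tz":-18.5,"wx":0,"wy":0,"wz":0,"claw":0}]'; python3 -c "
from h import *
s=sensors.observe();im,d=vision.get_image('wrist');cv2.imwrite('pics/w15.png',im);np.save('d15.npy',d);np.save('s15.npy',s,allow_pickle=True)"
```

```text
clock: 16.23
position: [0.5682, -0.1007, 0.2729]
ee_rot: [2.224, 2.218, 0.001]
force: [1.3, 1.3, -0.4]
width: 0.004
```

View pics/w15.png

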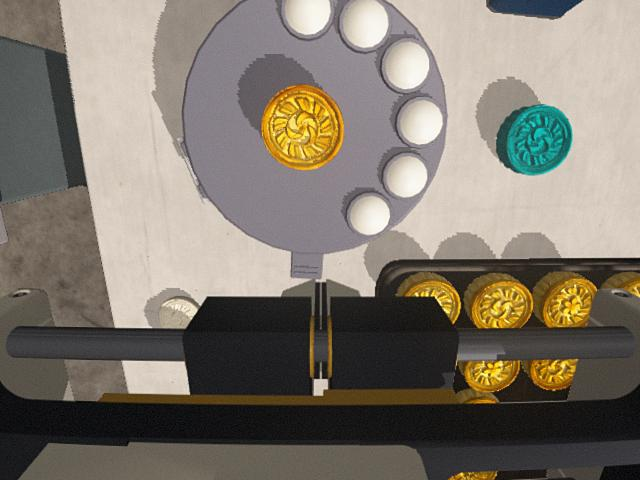

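Run:
```python
from sph import *
s=np.load('s15.npy',allow_pickle=True).item(); d=np.load('d15.npy')
c=[(369,214),(406,175),(419,121),(406,64),(363,23),(305,12)]
o=sph(d,s,c,23);print(o.round(4))
p,e=arc(o[:,:2],[1,2,3,4,5,6]);print(p[:2].round(4),np.degrees(p[2]).round(2),(e*1e3).round(1))
s2=np.load('s2.npy',allow_pickle=True).item(); d2=np.load('d2.npy')
o=sph(d2,s2,[(349,221),(391,189),(416,138),(412,79),(379,30)],23);print(o.round(4))
p,e=arc(o[:,:2],[1,2,3,4,5]);print(p[:2].round(4),np.degrees(p[2]).round(2),(e*1e3).round(1))
```

```text
[[ 0.6178 -0.1022  0.0725]
 [ 0.6522 -0.0641  0.0725]
 [ 0.6627 -0.0133  0.0727]
 [ 0.6468  0.0356  0.0726]
 [ 0.6081  0.0703  0.0728]
 [ 0.5576  0.0807  0.0727]]
[ 0.563  -0.0189] 18.18 [-0.1 -0.4  0.   0.   0.2 -0.1 -0.   0.2  0.   0.1 -0.1  0.2]
[[ 0.5981 -0.1213  0.0795]
 [ 0.6394 -0.0899  0.0797]
 [ 0.6581 -0.0416  0.0805]
 [ 0.651   0.0097  0.0801]
 [ 0.6192  0.0505  0.0797]]
[ 0.5591 -0.0295] 8.07 [ 0.1 -0.2 -0.4  0.3  0.2  0.   0.1 -0.  -0.  -0.1]
```

Run:
```python
from h import *
a=np.load('s2.npy',allow_pickle=True).item();b=np.load('s15.npy',allow_pickle=True).item()
r=lambda t:np.array([[np.cos(t),-np.sin(t)],[np.sin(t),np.cos(t)]])
A=at_z("wrist",(298,121),.092,a)[0,:2];B=at_z("wrist",(302,127),.092,b)[0,:2]
print("cake in carrier frame mm",r(np.radians(-7.9))@(A-[.5597,-.0298])*1e3, r(np.radians(-18.2))@(B-[.563,-.0189])*1e3)
im,d=vision.get_image("scene");cv2.imwrite("pics/scene_end.png",im)
print(sensors.observe()["force"]); arm.sign_off()
```

```text
cake in carrier frame mm [-9.04546363  4.36495365] [-9.23221977  3.64241447]
[ 0.08913111  0.07252529 -0.64394186]
the job is handed in; nothing more can be done
```

View pics/scene_end.png

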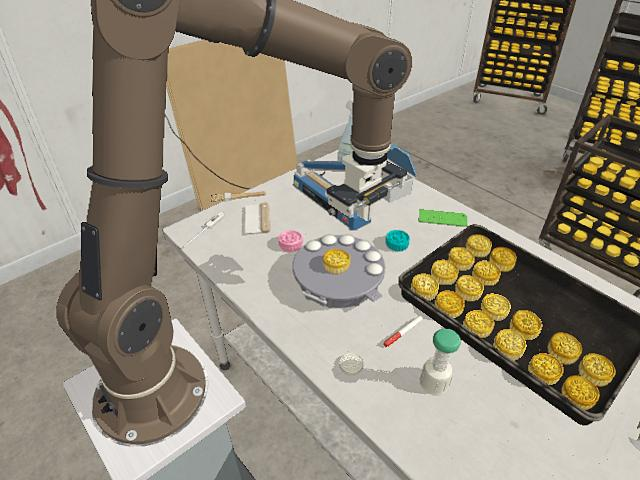

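All six studs are home, pressed in order from the tab end in one pass, but I did shove the carrier along the way. The job is handed in with the hand clear, at about 16 s of the 45 s allowed.

- **Studs:** All six crowns now read 72.5–72.8 mm by depth. Stud 6 had no usable start reading in that comparison; the other five read about 80 mm, so they sank about 7–8 mm. Studs 3 to 6 held 7–9 N at their stops. Studs 1 and 2 read only 4–5 N, so the depth reading is the firmer evidence for those two.
- **Carrier moved:** Between studs 2 and 3 the fingertip ran about 1 mm too low, caught the side of stud 3 and pushed with about 11 N. The carrier slid about 11 mm and turned about 10° counter-clockwise. This breaks "do not shove the carrier". I did not push it back, because that would have been a second shove.
- **After the slip:** I backed off 3 mm and re-measured. For the rest of the row I passed about 3–4 mm above the sunk crowns, still below the raised ones, and pressed straight down on each. The carrier did not move again.
- **Everything else:** The moon cake kept its place on the lid to within about 1 mm, so it moved with the carrier. In the last picture the other things look untouched, though I did not measure them.

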